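Bring the bench gear head into mesh and index it

TASK

Put the bench gear head into gear: slide the blue ball knob across towards the star handwheel and, because the clutch teeth will meet end to end, rock the handwheel gently until the toothed collar drops fully into mesh. Then turn the drive with the handwheel until the red index arm on the output disc points straight up, and let go. Work only by the knob and the handwheel, never by the disc or collar, do not force them, and leave the other things on the worktop where they are.

Things in the scene. Friction and masses are not known exactly. Their poses are not given: they have to be found in the camera images.
- gear_head: grey bench gear head, fixed; its place and yaw differ each time. Origin on the worktop; x = its rear (away from the robot at yaw 0), y = along the spindle from output disc to handwheel. Base plate 155 x 156 x 12 mm, x -100..55, y -60..96. Spindle axis at x 0, z 95 mm. Two bearing pedestals at y -38 and +78 mm, 58 mm wide, tops at z 124.
- handwheel: star handwheel at the +y end. Origin: its centre, z 95 mm. Hub 40 mm diameter; 5 spokes 72 deg apart, 8 mm thick, ending in 16 mm balls 66 mm from the axis (one yellow, four black). z axis along the yellow spoke. A closed gripper fits between spokes from above and pushes one sideways (within 35 deg of upright; lower balls jam a fingertip). Needs 0.5 N at the balls, 2.5 N in gear; no end stops; stays where left.
- gear_knob: gear knob in front. Origin: centre of its blue ball, 30 mm diameter, z 115 mm, on a 10 mm post, at gear-head x -85 mm. It slides along gear-head y on a rod: out of gear (start) at y -10.5 mm, end stop at y +15.5 (26 mm travel, towards the handwheel). It takes 5 N, up to 9 N against its shift spring, and stays where left.
- output_shaft: output shaft: dark toothed dog collar in the middle, aluminium disc (68 mm diameter) at the -y end with a red index arm (12 mm wide, tip 58 mm from the axis). Origin: inside the collar on the axis, z 95 mm; its z axis points along the red arm, y along the spindle; the disc is at its y -80 mm. The arm starts leaning 0.7 to 1.1 rad to gear-head +x. Stiff to turn (0.12 N m), stays where left.
- mesh_point (a point): a point on the axis of the handwheel's dogs (fixed in the gear head at y +22 mm, z 95): when the shaft's origin reaches it the dogs are fully meshed. The knob moves the shaft to +y through a spring: out of gear 22 mm short; dogs end to end 14 mm short (always so first), waiting under 2 to 4 N; it jumps in once (handwheel angle - shaft angle) is within about 0.12 rad of a multiple of 1.571, then both turn as one with 0.12 rad play.
- freewheel: black toothed bicycle freewheel lying flat, 101 mm across, 34 high; bystander. Origin: centre of its underside.
- oil_bottle: yellow oil bottle with red spout, 45 mm across, 165 high; bystander. Origin: centre of its underside.
- flange_hub: silver high-flange hub standing on end, 90 mm across, 79 high; bystander. Origin: centre of its underside.
- front_hub: silver front hub with axle lying down, 130 mm long, 55 high; bystander. Origin: centre of its underside.
- mug: white coffee mug, 82 mm across, 91 high; bystander. Origin: centre of its underside.
- pliers: blue-handled pliers lying flat, 186 mm long; bystander. Origin: centre of its underside.
- tape_roll: black tape roll lying flat, 62 mm across, 19 high; bystander. Origin: centre of its underside.

How it is judged:
By the outcome, as a careful person would: the job done as asked, in the order asked, and still so for the second after the job is handed in, with the robot touching nothing.
It also fails if it takes over 62 s, if anything falls off the work surface, if the arm or the gripper's body presses on something with over 40 N, if the wrist force passes 120 N, or if a joint passes its speed limit or range.

ROBOT

A 6-joint arm with a two-finger parallel gripper is mounted at the origin on a cart in front of the work surface, level with it; the furniture and walls round the work are solid. World frame = base frame: x ahead of the robot, y to its left, z up, the work surface at z = 0. Lengths are in m, angles in rad, forces in N, time in s.
With the tool pointing down it reaches from about 0.3 to 0.875 m from the base axis. Payload 6.4 kg.
Tool frame: the origin (TCP) lies between the finger pads; the fingertips stand 11 mm ahead of it and the grasp point (between the pads) lies 8 mm behind it (ctrl.tcp_to_tips is the y of the fingertips in the tool frame, in m); y points along the fingers, x is the direction in which the jaws open and shut, and the axes are right-handed (so a half turn about y gives the same grasp; the last joint's range is limited). The gripper opens to 85 mm and grips with 20 to 120 N. Pads are 22 mm wide; open, the fingers measure 114 mm over their backs; the gripper's body (76 mm by 85 mm) begins 54 mm behind the grasp point. The pads swing forward as they close: fully open they stand 13 mm farther back than shut.
Start: joints at [1.086, 0.181, 1.607, -0, 1.354, -0.206], TCP at [0.158, 0.553, 0.242] pointing down, gripper open.
Joint ranges: [-2.99, 2.99], [-0.89, 2.07], [0.3, 2.58], [-1.14, 4.28], [0, 2.63], [-3.12, 3.12]. Speed limits (rad/s): [2.57, 2.57, 3.01, 3.14, 3.14, 3.14].

INTERFACE

Orientations are given as a unit quaternion [w, x, y, z].
In Python, from bench import ctrl gives the robot as it stands.
- The arm moves only by the tool apply_moves, never from a script. Its argument "plan" is text: rows parted by semicolons, each of 7 numbers parted by spaces: the shift along the tool's x, y, z each as a share of 0.05 m, from -1 to 1, then the turn, a rotation vector about the tool's x, y, z each as a share of 0.12 rad, from -1 to 1, then the opening, from 0 (shut) to 1 (fully open). In form: dx dy dz wx wy wz claw; .... A call has exactly 5 rows; each row shifts and turns the commanded pose from where the row before left it, along the tool's axes as they then stand; what a row does not reach is not made up. A row lasts 1/10 s, in which the tool goes at most 50 mm and 8.59 degrees, less where a joint would pass 70% of its speed; a pose out of reach is approached as far as the arm can. A call with a number of a shift or a turn outside -1 to 1 is refused whole. A call with a gripper value outside its range is refused whole. The fingers move at their own pace and stop on an object; the grip force is fixed at half the most. Time passes only in rows, so rows that do not move let the fingers close, or fill a call up. It gives the time, the measured TCP pose, the force and the opening at its end, in the units of the state.
- ctrl.get_obs(): the state, without advancing time (a new reading comes with each control period).
- ctrl.camera(name): name is "scene" or "top"; returns the picture (480x640x3 uint8, red, green, blue); there is no depth.
- ctrl.get_calibration(name): a dict with "intrinsics" (3x3 intrinsics, pixels), "k1" (the pictures are not rectified: a ray, as slopes to the right and down, at radius r is drawn at 1 + k1 r^2 times it, then the intrinsics apply), "R" (3x3) and "t" (3): a world point X has camera coordinates R X + t. Camera axes: x right, y down, z forward; pixel columns grow to the right and rows downward; lengths in m; the calibration is good to about 2 mm. A picture is of the moment at which its call begins. get_calibration takes no time and is no camera call.
- ctrl.hand_in(): hands the job in, once; it reports no verdict.
Trained networks look in the newest picture that a camera, given by its name, has taken for a name from the list of things; names that differ only in an ending like _2 or _b are one class to them, and where a whole thing is asked for, a point or a joint stands for the part that bears it (a point fixed in the world has none). Each returns a list of dicts, best first, with "score" (0 to 1); they miss things now and then, are a little off and sometimes report something else, mostly with a low value. They report only what shows in the picture. A call takes as long as a camera call.
- ctrl.recognise(camera, target): "point" ([x, y, z] in m, in world coordinates, good to about 4 mm: the middle of the surface that is visible of it).
The state is a dict: "time_s": time; "q": joint angles; "dq": joint speeds; "joint_efforts": joint torques, N m; "eef_pos": TCP position; "eef_rot": TCP orientation; "wrist_force": force on the tool from outside, world axes, zero at the start; "torque": the same for the moment, N m; "opening": opening from 0.0 (shut) to 1.0 (fully open).
Only numpy, scipy, OpenCV 4.12 (cv2) and the standard library are available. Lean on these libraries where they do the work, as an engineer would, in place of code of your own. Each camera call takes 0.05 s, during which the arm holds its last target.

## Working session

There is one attempt and no reset: what is moved stays moved. The work goes in short steps, Python scripts to look and compute and a tool call to move; the robot and the scene stay as the last step left them, time stands still between calls to the robot, and variables do not carry over. Pictures are saved under pics/ and viewed, and the job is handed in when it is done.

Besides the shell and the picture viewer there is one more tool, called after "Call:" as a command line: name --argument value ..., lists and objects as JSON in quotes. apply_moves: Moves the arm, as the interface text tells. Shift numbers are shares of 0.05 m and turn numbers shares of 0.12 rad, none past 1 either way. Its arguments: {"type":"object","properties":{"plan":{"type":"string"}},"required":["plan"]}

```bash
ls; mkdir -p pics; cat > h.py <<'E'
import numpy as np,cv2
from bench import ctrl
def snap(cam,name):
    im=ctrl.camera(cam); cv2.imwrite(f'pics/{name}.png',im[:,:,::-1]); return im
E
python3 - <<'E'
from h import *
for c in('scene','top'):
    snap(c,c+'0'); k=ctrl.get_calibration(c); print(c,k)
    for n in('gear_head','handwheel','gear_knob','output_shaft'):
        r=ctrl.recognise(c,n); print(n,[(np.round(d['point'],3),round(d['score'],2)) for d in r[:3]])
o=ctrl.get_obs(); print(o,ctrl.tcp_to_tips)
E
```

```text
pics
scene {'intrinsics': array([[572.49689053,   0.        , 304.93501254],
       [  0.        , 572.49689053, 247.6805953 ],
       [  0.        ,   0.        ,   1.        ]]), 'k1': 0.05130620915118676, 'R': array([[ 0.63292539, -0.7741901 , -0.00592743],
       [-0.50562895, -0.40754594, -0.76042467],
       [ 0.58629755,  0.48428916, -0.6493991 ]]), 't': array([-0.30496573,  0.38379683,  1.02981179])}
gear_head [(array([ 0.603, -0.201,  0.056]), 0.92)]
handwheel [(array([ 0.608, -0.153,  0.108]), 0.59)]
gear_knob [(array([ 0.606, -0.223,  0.108]), 0.73)]
output_shaft [(array([ 0.621, -0.224,  0.108]), 0.68)]
top {'intrinsics': array([[474.88268182,   0.        , 318.37210864],
       [  0.        , 474.88268182, 235.56839734],
       [  0.        ,   0.        ,   1.        ]]), 'k1': -0.11412819103563442, 'R': array([[-0.00166656, -0.99988611, -0.01499938],
       [-0.98765022,  0.0039957 , -0.156624  ],
       [ 0.15666609,  0.01455311, -0.9875444 ]]), 't': array([0.06328169, 0.54659661, 1.23626212])}
gear_head [(array([ 0.6  , -0.187,  0.088]), 0.83)]
handwheel [(array([ 0.
[... 200 characters left out ...]
  0.087]), 0.18)]
{'time_s': 0.5, 'q': array([ 1.08571745e+00,  1.80827587e-01,  1.60702324e+00, -2.62348675e-06,
        1.35375622e+00, -2.06286926e-01]), 'dq': array([-1.15253714e-03, -3.05566828e-06,  5.51688337e-04,  1.02906507e-03,
        2.48951248e-04,  4.68172610e-04]), 'joint_efforts': array([-9.55663018e-04, -4.44440961e+01, -3.51366305e+01, -2.58345344e-04,
        1.87869533e-03,  2.63803776e-05]), 'eef_pos': array([0.15822009, 0.55281756, 0.24226168]), 'eef_rot': array([-0.56461943,  0.56462541,  0.4256735 , -0.42568195]), 'wrist_force': array([ 0.64691863, -0.57675223,  0.36291617]), 'torque': array([-0.010283  , -0.08894705,  0.02878265]), 'opening': 1.000790619264321} 0.011
```

View pics/scene0.png

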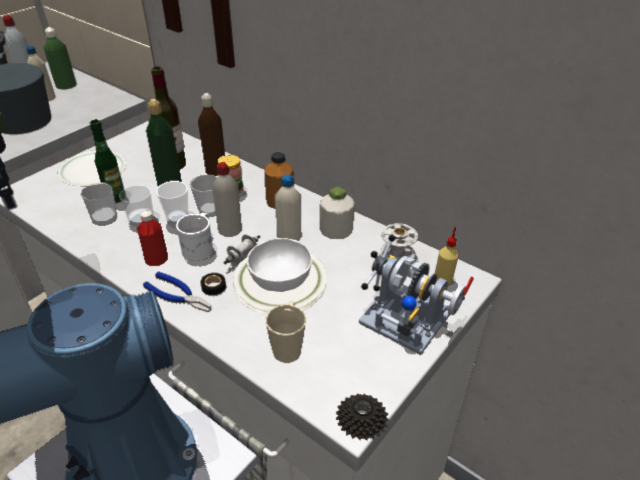

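View pics/top0.png

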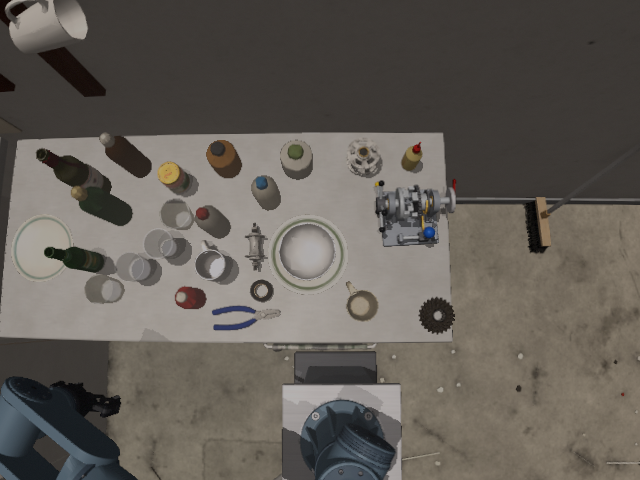

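```bash
cat >> h.py <<'E'
class Cam:
    def __init__(s,n):
        k=ctrl.get_calibration(n); s.K=k['intrinsics'];s.k1=k['k1'];s.R=k['R'];s.t=k['t']
        s.d=np.array([s.k1,0,0,0,0.])
    def proj(s,X):
        return cv2.projectPoints(np.asarray(X,float).reshape(-1,1,3),cv2.Rodrigues(s.R)[0],s.t,s.K,s.d)[0][:,0]
    def ray(s,uv):
        p=cv2.undistortPoints(np.array([[uv]],float),s.K,s.d)[0,0]
        return -s.R.T@s.t, s.R.T@np.array([p[0],p[1],1])
    def atz(s,uv,z):
        c,d=s.ray(uv); return c+d*(z-c[2])/d[2]
S=Cam('scene');T=Cam('top')
def tri(us,ut):
    A=[];b=[]
    for cam,u in((S,us),(T,ut)):
        c,d=cam.ray(u); d/=np.linalg.norm(d); P=np.eye(3)-np.outer(d,d); A.append(P);b.append(P@c)
    A=np.vstack(A);b=np.hstack(b); x=np.linalg.lstsq(A,b,rcond=None)[0]; return x,np.linalg.norm(A@x-b)
def crop(im,x0,y0,w,h,f,name):
    cv2.imwrite(f'pics/{name}.png',cv2.resize(im[y0:y0+h,x0:x0+w,::-1],None,fx=f,fy=f,interpolation=cv2.INTER_CUBIC))
def blue(im,x0,y0,x1,y1):
    a=im[y0:y1,x0:x1].astype(int); m=(a[:,:,2]>110)&(a[:,:,2]>a[:,:,0]+60)&(a[:,:,2]>a[:,:,1]+40)
    n,l,s,c=cv2.connectedComponentsWithStats(m.astype(np.uint8)); i=1+np.argmax(s[1:,4]); return c[i]+[x0,y0],s[i,4]
E
python3 - <<'E'
from h import *
a=cv2.imread('pics/scene0.png')[:,:,::-1];b=cv2.imread('pics/top0.png')[:,:,::-1]
crop(a,350,215,150,140,5,'cs0');crop(b,360,165,110,90,7,'ct0')
bs=blue(a,380,280,440,330);bt=blue(b,410,210,450,250);print(bs,bt,tri(bs[0],bt[0]),T.atz(bt[0],.115),S.atz(bs[0],.115))
E
```

```text
(array([408.6962963 , 301.01481481]), np.int32(135)) (array([428.90277778, 231.16666667]), np.int32(72)) (array([ 0.54530947, -0.22109335,  0.11803601]), np.float64(0.00029033607612665113)) [ 0.54567773 -0.22160625  0.115     ] [ 0.54824172 -0.21992912  0.115     ]
```

```bash
sleep 1; ls pics
```

```text
cs0.png
ct0.png
scene0.png
top0.png
```

View pics/cs0.png

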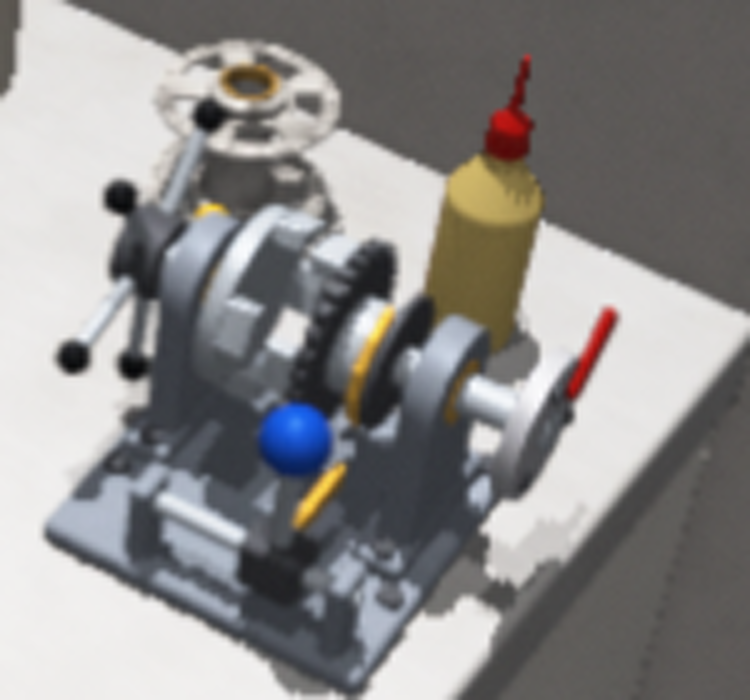

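View pics/ct0.png

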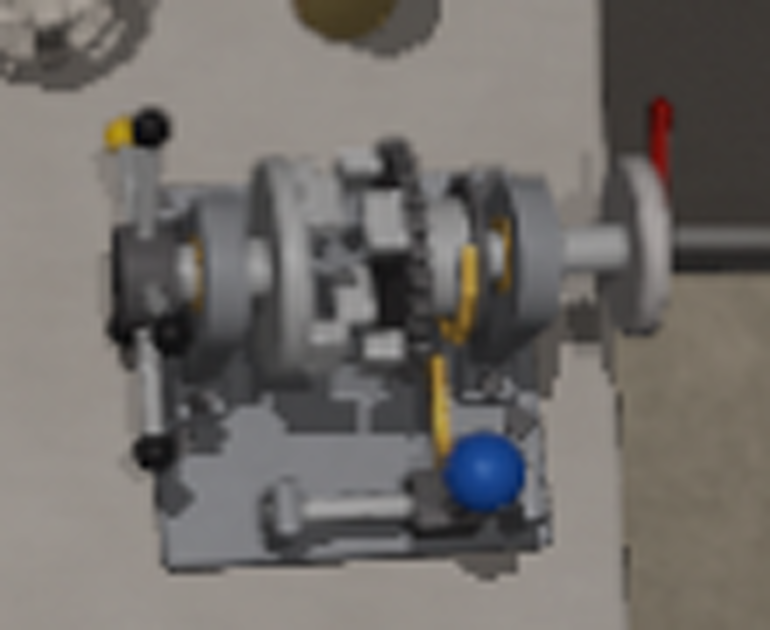

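```bash
cat > fit.py <<'E'
from h import *
from scipy.optimize import least_squares
s=lambda u,v:np.array([350+u/5-.4,215+v/5-.4]); t=lambda u,v:np.array([360+u/7-.43,165+v/7-.43])
obs={'A':(s(208,115),t(150,128)),'B':(s(120,195),t(170,335)),'C':(s(73,357),t(153,452)),'D':(s(133,365),t(122,328)),'Y':(s(212,210),t(116,133)),
'R':(s(612,316),t(661,104)),'K':(np.array([408.7,301.]),np.array([428.9,231.17]))}
if __name__=='__main__':
    for k,(a,b) in obs.items(): print(k,tri(a,b))
    def model(p):
        x,y,w,yw,th,ar=p; c,si=np.cos(w),np.sin(w)
        g=lambda a:np.array([x+c*a[0]-si*a[1],y+si*a[0]+c*a[1],a[2]])
        out={}
        # yellow angle th from up toward +x ; order Y,A,B,C,D each -72
        for i,k in enumerate('YABCD'):
            a=th-i*2*np.pi/5; out[k]=g((.066*np.sin(a),yw,.095+.066*np.cos(a)))
        out['R']=g((.058*np.sin(ar),-.080,.095+.058*np.cos(ar))); out['K']=g((-.085,-.0105,.115)); return out
    def res(p):
        m=model(p); r=[]
        for k,(a,b) in obs.items():
            r+=list(S.proj(m[k])[0]-a)+list(T.proj(m[k])[0]-b)
        return np.array(r)
    f=least_squares(res,[.63,-.21,0,.105,1.8,.9],loss='soft_l1'); print(np.round(f.x,4)); 
    for k,v in zip(obs,res(f.x).reshape(-1,4)): print(k,np.round(v,1),np.round(model(f.x)[k],3))
E
python3 fit.py
```

```text
A (array([ 0.66543432, -0.09875337,  0.14455988]), np.float64(0.0008346171989469108))
B (array([ 0.58763784, -0.10324643,  0.15242121]), np.float64(0.0012432091315424149))
C (array([ 0.55806243, -0.10492004,  0.07932145]), np.float64(0.0011186041969046168))
D (array([ 0.61714891, -0.10068274,  0.02650946]), np.float64(0.0020286563482298527))
Y (array([ 0.68397223, -0.09529739,  0.07309754]), np.float64(0.0026304697505390214))
R (array([ 0.6797501 , -0.29100817,  0.12544612]), np.float64(0.0007547689749585092))
K (array([ 0.54530262, -0.22108673,  0.11807637]), np.float64(0.0003080131530875416))
[ 0.6275 -0.2104  0.0428  0.1096  1.9607  1.0227]
A [-0.1 -0.1  0.3 -0.3] [ 0.665 -0.099  0.145]
B [-0.6  0.2 -0.1 -0.4] [ 0.588 -0.102  0.151]
C [-0.7 -0.4 -0.3 -0.5] [ 0.559 -0.104  0.079]
D [-0.2 -0.8  0.6 -0.8] [ 0.618 -0.101  0.029]
Y [ 0.1  1.8  1.5 -0.1] [ 0.684 -0.098  0.07 ]
R [-1.4 -0.6 -0.9 -0.3] [ 0.68  -0.288  0.125]
K [0.6 2.5 1.2 1. ] [ 0.543 -0.225  0.115]
```

```bash
cat >> h.py <<'E'
from scipy.spatial.transform import Rotation as Ro
G0=np.array([.6275,-.2104,0]);YAW=.0428
GR=Ro.from_euler('z',YAW).as_matrix()
def g2w(a): return G0+GR@np.asarray(a,float)
def w2g(p): return GR.T@(np.asarray(p)-G0)
# target tool: y down, x along +-gh y
def Rt(sgn): 
    x=sgn*GR[:,1]; y=np.array([0,0,-1.]); return np.stack([x,y,np.cross(x,y)],1)
def state():
    o=ctrl.get_obs(); R=Ro.from_quat(np.r_[o['eef_rot'][1:],o['eef_rot'][0]]).as_matrix()
    p=np.array(o['eef_pos']); print('t %.2f'%o['time_s'],'p',np.round(p,4),'gh',np.round(w2g(p),4),'F',np.round(GR.T@o['wrist_force'],1),'op %.2f'%o['opening'],'q6 %.2f'%o['q'][5]); return p,R
def plan(p,R,tp,tR,n):
    W=Ro.from_matrix(R.T@tR).as_rotvec(); out=[]
    d=(np.asarray(tp)-p)/n; 
    for i in range(n):
        out.append(np.r_[R.T@d/.05,W/n/.12]); R=R@Ro.from_rotvec(W/n).as_matrix()
    for r in out: print(np.round(r,3))
E
python3 - <<'E'
from h import *
p,R=state(); print(R.round(3))
for s in(1,-1): print(s,Ro.from_matrix(R.T@Rt(s)).as_rotvec())
tp=g2w([-.085,-.065,.24]);print(tp)
plan(p,R,tp,Rt(-1),25)
E
```

```text
t 0.50 p [0.1582 0.5528 0.2423] gh [-0.4362  0.7826  0.2423] F [ 0.6 -0.6  0.4] op 1.00 q6 -0.21
[[ 0.275 -0.    -0.961]
 [ 0.961 -0.     0.275]
 [-0.    -1.     0.   ]]
1 [-2.78982488e-06 -3.21591388e-01 -1.44247759e-05]
-1 [ 2.05160646e-05  2.82000127e+00 -3.96791105e-06]
[ 0.54535899 -0.27897736  0.24      ]
[-0.555  0.002 -0.481  0.     0.94  -0.   ]
[-0.497  0.002 -0.54   0.     0.94  -0.   ]
[-0.433  0.002 -0.593  0.     0.94  -0.   ]
[-0.363  0.002 -0.638  0.     0.94  -0.   ]
[-0.289  0.002 -0.675  0.     0.94  -0.   ]
[-0.212  0.002 -0.703  0.     0.94  -0.   ]
[-0.131  0.002 -0.722  0.     0.94  -0.   ]
[-0.049  0.002 -0.732  0.     0.94  -0.   ]
[ 0.034  0.002 -0.733  0.     0.94  -0.   ]
[ 0.116  0.002 -0.725  0.     0.94  -0.   ]
[ 0.197  0.002 -0.707  0.     0.94  -0.   ]
[ 0.275  0.002 -0.68   0.     0.94  -0.   ]
[ 0.35   0.002 -0.645  0.     0.94  -0.   ]
[ 0.42   0.002 -0.602  0.     0.94  -0.   ]
[ 0.486  0.002 -0.55   0.     0.94  -0.   ]
[ 0.544  0.002 -0.492  0.     0.94  -0.   ]
[ 0.596  0.002 -0.428  0.     0.94  -0.   ]
[ 0.641  0.002 -0.358  0.     0.94  -0.   ]
[ 0.677  0.002 -0.284  0.     0.94  -0.   ]
[ 0.705  0.002 -0.206  0.     0.94  -0.   ]
[ 0.723  0.002 -0.125  0.     0.94  -0.   ]
[ 0.733  0.002 -0.043  0.     0.94  -0.   ]
[ 0.733  0.002  0.04   0.     0.94  -0.   ]
[ 0.724  0.002  0.122  0.     0.94  -0.   ]
[ 0.705  0.002  0.203  0.     0.94  -0.   ]
```

Call:
apply_moves --plan "-0.4 -0.1 -0.4 0 -0.536 0 0; -0.4 -0.1 -0.4 0 -0.536 0 0; -0.5 -0.1 -0.4 0 -0.536 0 0; -0.5 -0.1 -0.4 0 -0.536 0 0; -0.6 -0.1 -0.4 0 -0.536 0 0"

```text
time_s: 1.0
eef_pos: [0.2408, 0.4187, 0.2676]
eef_rot: [-0.488, 0.488, 0.512, -0.511]
wrist_force: [0.6, 0.6, -0.0]
opening: 0.143
```

Call:
apply_moves --plan "-0.7 0 -0.25 0 0 0 0; -0.7 0 -0.25 0 0 0 0; -0.7 0 -0.25 0 0 0 0; -0.7 0 -0.25 0 0 0 0; -0.7 0 -0.25 0 0 0 0"

```text
time_s: 1.5
eef_pos: [0.3106, 0.2461, 0.2675]
eef_rot: [-0.489, 0.489, 0.511, -0.51]
wrist_force: [1.2, 0.2, -0.5]
opening: -0.003
```

```bash
python3 - <<'E'
from h import *
p,R=state(); print(R.round(3))
plan(p,R,g2w([-.085,-.065,.24]),Rt(1),12)
E
```

```text
t 1.50 p [0.3106 0.2461 0.2675] gh [-0.297   0.4696  0.2675] F [ 1.2  0.1 -0.5] op -0.00 q6 -1.25
[[-0.043  0.001 -0.999]
 [ 0.999  0.    -0.043]
 [ 0.    -1.    -0.001]]
[-0.891  0.046 -0.353  0.001  0.     0.   ]
[-0.891  0.046 -0.353  0.001  0.     0.   ]
[-0.891  0.046 -0.353  0.001  0.     0.   ]
[-0.891  0.046 -0.353  0.001  0.     0.   ]
[-0.891  0.046 -0.353  0.001  0.     0.   ]
[-0.891  0.046 -0.353  0.001  0.     0.   ]
[-0.891  0.046 -0.353  0.001  0.     0.   ]
[-0.891  0.046 -0.353  0.001  0.     0.   ]
[-0.891  0.046 -0.353  0.001  0.     0.   ]
[-0.891  0.046 -0.353  0.001  0.     0.   ]
[-0.891  0.046 -0.353  0.001  0.     0.   ]
[-0.891  0.046 -0.353  0.001  0.     0.   ]
```

Call:
apply_moves --plan "-0.9 0 -0.35 0 0 0 0; -0.9 0 -0.35 0 0 0 0; -0.9 0 -0.35 0 0 0 0; -0.9 0 -0.35 0 0 0 0; -0.9 0 -0.35 0 0 0 0"

```text
time_s: 2.0
eef_pos: [0.4079, 0.0243, 0.2678]
eef_rot: [-0.489, 0.49, 0.511, -0.51]
wrist_force: [0.8, 0.5, 0.0]
opening: -0.0
```

Call:
apply_moves --plan "-0.9 0.1 -0.35 0 0 0 0; -0.9 0.1 -0.35 0 0 0 0; -0.9 0.1 -0.35 0 0 0 0; -0.9 0.1 -0.35 0 0 0 0; -0.9 0.1 -0.35 0 0 0 0"

```text
time_s: 2.5
eef_pos: [0.5049, -0.1969, 0.2422]
eef_rot: [-0.489, 0.489, 0.511, -0.51]
wrist_force: [0.4, 0.0, 1.1]
opening: -0.0
```

```bash
python3 - <<'E'
from h import *
p,R=state(); print(R.round(3))
plan(p,R,g2w([-.0835,-.065,.108]),Rt(1),5)
E
```

```text
t 2.50 p [ 0.5049 -0.1969  0.2422] gh [-0.1219  0.0188  0.2422] F [ 0.4 -0.   1.1] op -0.00 q6 -2.20
[[-0.042  0.    -0.999]
 [ 0.999 -0.    -0.042]
 [-0.    -1.    -0.   ]]
[-0.335  0.537 -0.153  0.001 -0.001 -0.   ]
[-0.335  0.537 -0.153  0.001 -0.001 -0.   ]
[-0.335  0.537 -0.153  0.001 -0.001 -0.   ]
[-0.335  0.537 -0.153  0.001 -0.001 -0.   ]
[-0.335  0.537 -0.153  0.001 -0.001 -0.   ]
```

Call:
apply_moves --plan "-0.56 0 -0.26 0 0 0 0; -0.56 0 -0.26 0 0 0 0; -0.56 0 -0.26 0 0 0 0; 0 0.8 0 0 0 0 0; 0 0 0 0 0 0 0"

```text
time_s: 3.0
eef_pos: [0.5443, -0.2758, 0.1968]
eef_rot: [0.493, -0.486, -0.51, 0.511]
wrist_force: [-0.6, 0.4, -0.8]
opening: 0.004
```

```bash
python3 - <<'E'
from h import *
p,R=state()
a=snap('scene','s1');b=snap('top','t1');crop(a,350,180,150,175,4,'cs1');crop(b,360,165,110,90,7,'ct1')
E
```

```text
t 3.00 p [ 0.5443 -0.2758  0.1968] gh [-0.0859 -0.0618  0.1968] F [-0.6  0.4 -0.8] op 0.00 q6 -2.28
```

View pics/cs1.png

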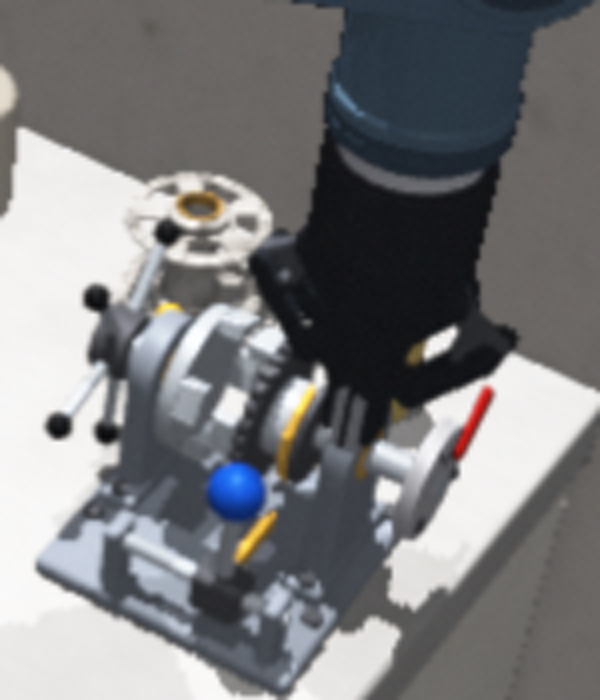

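Call:
apply_moves --plan "0 0.6 -0.04 0 0 0 0; 0 0.6 0 0 0 0 0; 0 0.55 0 0 0 0 0; 0.1 0 0 0 0 0 0; 0.1 0 0 0 0 0 0"

```text
time_s: 3.6
eef_pos: [0.5492, -0.2665, 0.1166]
eef_rot: [-0.489, 0.49, 0.511, -0.511]
wrist_force: [-0.2, -0.9, 0.2]
opening: -0.005
```

```bash
python3 - <<'E'
from h import *
p,R=state()
E
```

```text
t 3.60 p [ 0.5492 -0.2665  0.1166] gh [-0.0807 -0.0527  0.1166] F [-0.2 -0.9  0.2] op -0.01 q6 -2.26
```

Call:
apply_moves --plan "0 0.12 0.06 0 0 0 0; 0.1 0 0 0 0 0 0; 0.1 0 0 0 0 0 0; 0.06 0 0 0 0 0 0; 0.06 0 0 0 0 0 0"

```text
time_s: 4.1
eef_pos: [0.5451, -0.251, 0.1093]
eef_rot: [0.489, -0.49, -0.511, 0.511]
wrist_force: [-0.6, -5.5, 0.8]
opening: 0.001
```

```bash
cat >> h.py <<'E'
def see(n):
    a=snap('scene','s'+n);b=snap('top','t'+n);A=a[215:355,350:500,::-1];B=b[165:255,360:470,::-1]
    A=cv2.resize(A,None,fx=3,fy=3,interpolation=2);B=cv2.resize(B,(420*110//90,420),interpolation=2)
    im=np.hstack([A[:,:],B])[:,:800] if 0 else np.hstack([cv2.resize(A,(400,373)),cv2.resize(B,(400,373))]); cv2.imwrite(f'pics/c{n}.png',im)
    try:
        bs=blue(a,360,250,440,330)
        x=S.atz(bs[0],.115); g=w2g(x)
        # line: fix gh x by scene ray at z .115 vs start
        print('knob gh (scene,z.115)',g.round(4),bs[1])
    except Exception as e: print(e)
    return a,b
E
python3 - <<'E'
from h import *
p,R=state();see('2')
print(w2g(S.atz([408.7,301.],.115)))
E
```

```text
t 4.10 p [ 0.5451 -0.251   0.1093] gh [-0.084  -0.0371  0.1093] F [-0.8 -5.4  0.8] op 0.00 q6 -2.24
knob gh (scene,z.115) [-0.0888 -0.0052  0.115 ] 32
[-0.07955192 -0.00611475  0.115     ]
```

View pics/c2.png

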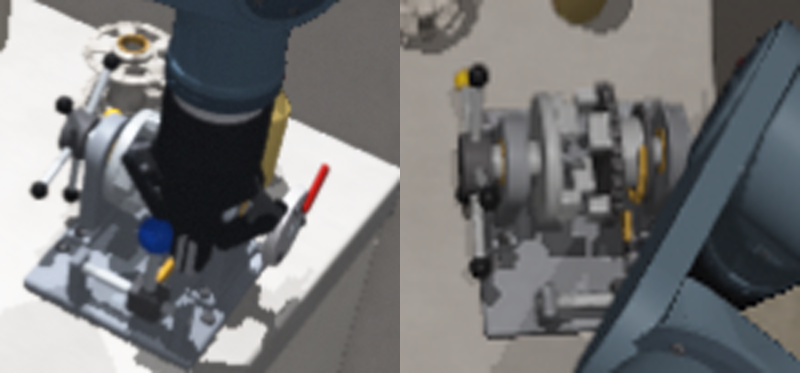

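Call:
apply_moves --plan "0.08 0 0 0 0 0 0; 0.08 0 0 0 0 0 0; 0.08 0 0 0 0 0 0; 0.08 0 0 0 0 0 0; 0 0 0 0 0 0 0"

```text
time_s: 4.7
eef_pos: [0.5443, -0.2362, 0.1092]
eef_rot: [0.489, -0.49, -0.51, 0.511]
wrist_force: [-1.0, -4.9, 0.9]
opening: -0.001
```

```bash
python3 - <<'E'
from h import *
p,R=state();see('3')
E
```

```text
t 4.70 p [ 0.5443 -0.2362  0.1092] gh [-0.0843 -0.0222  0.1092] F [-1.2 -4.9  0.9] op -0.00 q6 -2.22
knob gh (scene,z.115) [-0.0885  0.0095  0.115 ] 34
```

View pics/c3.png

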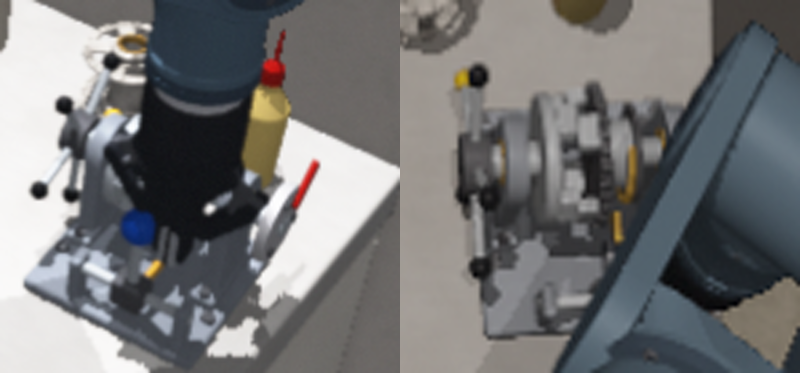

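Call:
apply_moves --plan "0.08 0 0 0 0 0 0; 0.08 0 0 0 0 0 0; 0.04 0 0 0 0 0 0; 0 0 0 0 0 0 0; 0 0 0 0 0 0 0"

```text
time_s: 5.3
eef_pos: [0.5438, -0.2266, 0.1092]
eef_rot: [0.489, -0.49, -0.51, 0.511]
wrist_force: [-1.1, -7.2, 1.3]
opening: 0.005
```

```bash
python3 - <<'E'
from h import *
p,R=state()
E
```

```text
t 5.30 p [ 0.5438 -0.2266  0.1092] gh [-0.0844 -0.0126  0.1092] F [-1.4 -7.2  1.3] op 0.00 q6 -2.21
```

Call:
apply_moves --plan "0.04 0 0 0 0 0 0; 0.03 0 0 0 0 0 0; 0 0 0 0 0 0 0; 0 0 0 0 0 0 0; 0 0 0 0 0 0 0"

```text
time_s: 5.8
eef_pos: [0.5437, -0.2249, 0.1093]
eef_rot: [0.488, -0.491, -0.509, 0.512]
wrist_force: [-1.8, -13.1, -1.9]
opening: -0.003
```

```bash
python3 - <<'E'
from h import *
p,R=state()
E
```

```text
t 5.80 p [ 0.5437 -0.2249  0.1093] gh [-0.0844 -0.0109  0.1093] F [ -2.4 -13.   -1.9] op -0.00 q6 -2.20
```

Call:
apply_moves --plan "-0.3 0 0 0 0 0 0; -0.3 0 0 0 0 0 0; 0 -0.7 0 0 0 0 0; 0 -0.8 0 0 0 0 0; 0 -0.8 0 0 0 0 0"

```text
time_s: 6.3
eef_pos: [0.5445, -0.2518, 0.2243]
eef_rot: [-0.49, 0.489, 0.511, -0.51]
wrist_force: [0.1, 0.1, 0.1]
opening: 0.002
```

```bash
python3 - <<'E'
from h import *
p,R=state();see('4')
plan(p,R,g2w([.015,.1096,.245]),Rt(1),5)
E
```

```text
t 6.30 p [ 0.5445 -0.2518  0.2243] gh [-0.0847 -0.0378  0.2243] F [0.1 0.1 0.1] op 0.00 q6 -2.24
knob gh (scene,z.115) [-0.0812  0.0197  0.115 ] 149
[ 0.59  -0.082 -0.398 -0.002 -0.001  0.003]
[ 0.59  -0.082 -0.398 -0.002 -0.001  0.003]
[ 0.59  -0.082 -0.398 -0.002 -0.001  0.003]
[ 0.59  -0.082 -0.399 -0.002 -0.001  0.003]
[ 0.59  -0.082 -0.399 -0.002 -0.001  0.003]
```

View pics/c4.png

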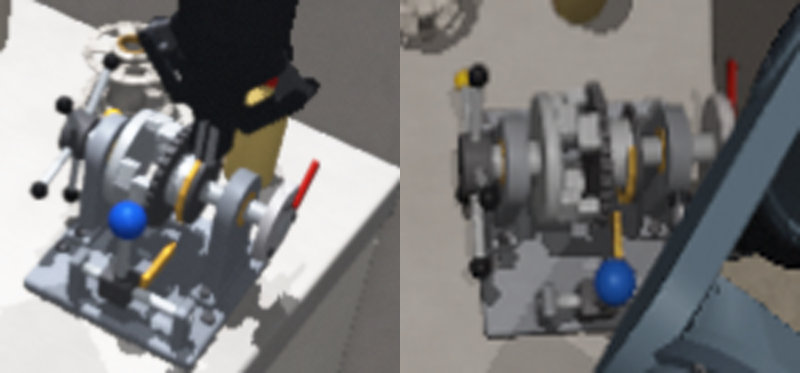

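```bash
python3 - <<'E'
from h import *
print(w2g(T.atz([412,157],.12)),w2g(T.atz([363,157],.079)))
p,R=state()
plan(p,R,g2w([.074,.1096,.245]),Rt(1),5)
E
```

```text
[0.11501283 0.02109334 0.12      ] [0.13409533 0.14523885 0.079     ]
t 6.40 p [ 0.548  -0.254   0.2307] gh [-0.0813 -0.0402  0.2307] F [ 1.4 -0.6  0.8] op -0.00 q6 -2.24
[ 0.599 -0.055 -0.622  0.015 -0.    -0.01 ]
[ 0.599 -0.056 -0.622  0.015 -0.    -0.01 ]
[ 0.599 -0.056 -0.621  0.015 -0.    -0.01 ]
[ 0.599 -0.056 -0.621  0.015 -0.    -0.01 ]
[ 0.599 -0.057 -0.621  0.015 -0.    -0.01 ]
```

Call:
apply_moves --plan "0.6 -0.1 -0.62 0 0 0 0; 0.6 -0.1 -0.62 0 0 0 0; 0.6 -0.1 -0.62 0 0 0 0; 0.6 0 -0.62 0 0 0 0; 0.6 0 -0.62 0 0 0 0"

```text
time_s: 6.9
eef_pos: [0.6944, -0.0939, 0.238]
eef_rot: [-0.49, 0.489, 0.511, -0.51]
wrist_force: [-0.0, -0.2, 0.2]
opening: -0.003
```

Call:
apply_moves --plan "0 0 0 0 0 0 0; 0 0.3 0 0 0 0 0; 0 0.3 0 0 0 0 0; 0 0 0 0 0 0 0; 0 0 0 0 0 0 0"

```text
time_s: 7.4
eef_pos: [0.6922, -0.0961, 0.2074]
eef_rot: [0.49, -0.489, -0.51, 0.511]
wrist_force: [0.3, -0.6, -0.4]
opening: -0.002
```

```bash
python3 - <<'E'
from h import *
p,R=state();see('5')
plan(p,R,g2w([.075,.1096,.146]),Rt(1),2)
E
```

```text
t 7.40 p [ 0.6922 -0.0961  0.2074] gh [0.0695 0.1115 0.2074] F [ 0.2 -0.6 -0.4] op -0.00 q6 -1.92
knob gh (scene,z.115) [-0.0806  0.0196  0.115 ] 119
[-0.019  0.614 -0.057 -0.01  -0.007  0.004]
[-0.019  0.614 -0.056 -0.01  -0.007  0.004]
```

View pics/c5.png

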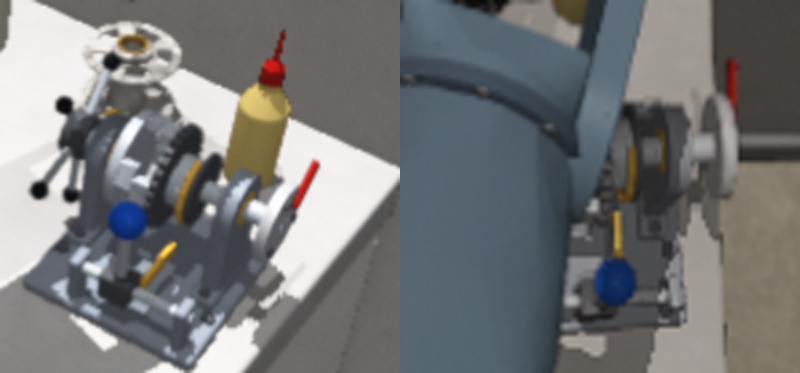

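Call:
apply_moves --plan "0 0.4 -0.12 0 0 0 0; 0 0.45 0 0 0 0 0; 0 0.35 0 0 0 0 0; 0 0 0 0 0 0 0; 0 0 0 0 0 0 0"

```text
time_s: 8.0
eef_pos: [0.6991, -0.0948, 0.1481]
eef_rot: [0.49, -0.489, -0.51, 0.511]
wrist_force: [0.0, -0.4, 0.4]
opening: 0.0
```

```bash
python3 - <<'E'
from h import *
p,R=state();a,b=see('6')
crop(a,300,120,200,200,3,'w6')
E
```

```text
t 8.00 p [ 0.6991 -0.0948  0.1481] gh [0.0765 0.1125 0.1481] F [-0.  -0.4  0.4] op 0.00 q6 -1.92
knob gh (scene,z.115) [-0.0807  0.0191  0.115 ] 114
```

View pics/w6.png

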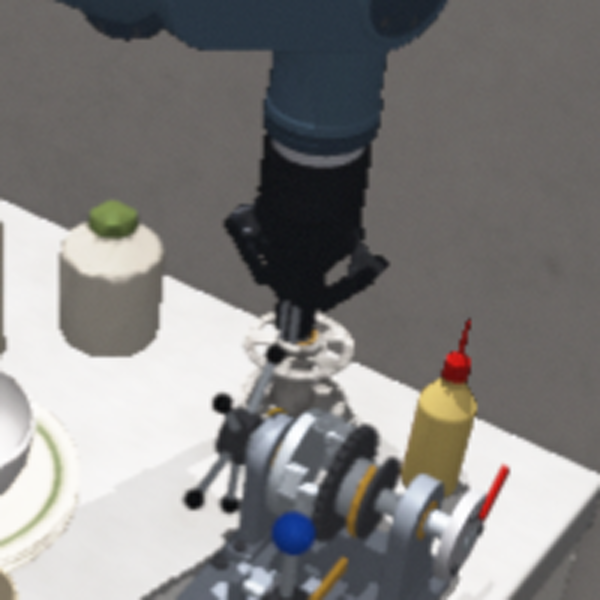

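Call:
apply_moves --plan "0 0 0.15 0 0 0 0; 0 0 0.15 0 0 0 0; 0 0 0.15 0 0 0 0; 0 0 0.15 0 0 0 0; 0 0 0.1 0 0 0 0"

```text
time_s: 8.6
eef_pos: [0.6664, -0.0971, 0.1523]
eef_rot: [-0.487, 0.492, 0.512, -0.509]
wrist_force: [3.0, -0.2, 4.2]
opening: -0.004
```

```bash
python3 - <<'E'
from h import *
p,R=state();a,b=see('7')
crop(a,350,180,150,170,4,'w7')
E
```

```text
t 8.60 p [ 0.6664 -0.0971  0.1523] gh [0.0437 0.1115 0.1523] F [ 3.  -0.3  4.2] op -0.00 q6 -1.93
knob gh (scene,z.115) [-0.0811  0.0189  0.115 ] 117
```

View pics/w7.png

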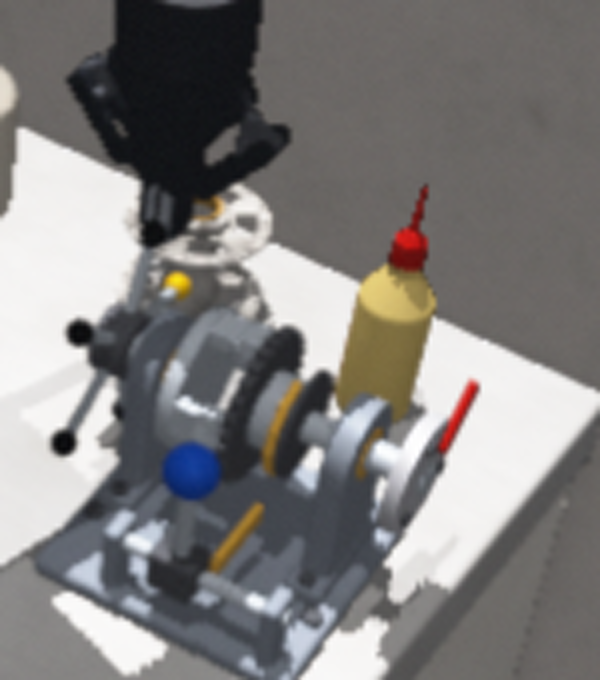

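```bash
python3 - <<'E'
from h import *
ims=[cv2.imread(f'pics/s{i}.png')[225:325,355:485] for i in (4,7)]
ims=[cv2.resize(i,(520,400),interpolation=2)[:,:400] if 0 else cv2.resize(i,(400,308),interpolation=2) for i in ims]
cv2.imwrite('pics/cmp.png',np.hstack(ims))
E
```

```text
(no output)
```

View pics/cmp.png

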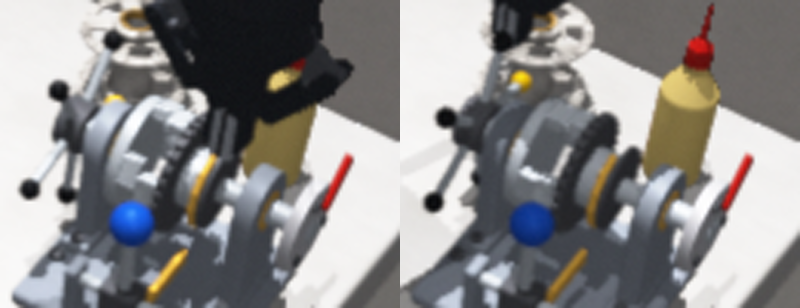

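```bash
cat >> h.py <<'E'
from scipy.optimize import least_squares
def arm(a,full=True):
    r=a[225:345,400:500].astype(int); m=((r[:,:,0]>110)&(r[:,:,1]<70)&(r[:,:,2]<70)).astype(np.uint8)
    n,l,s,c=cv2.connectedComponentsWithStats(m)
    # not the bottle cap: choose lowest-right comp
    best=[(i,s[i]) for i in range(1,n) if s[i,4]>15]
    for i,st in best:
        v,u=np.nonzero(l==i); pts=np.stack([u+400,v+225],1).astype(float)
        c0=pts.mean(0); w=np.linalg.svd(pts-c0)[2][0]; w*=-np.sign(w[1]) if abs(w[1])>.3 else 1
        tt=(pts-c0)@w; tip=c0+w*tt.max(); base=c0+w*tt.min()
        f=least_squares(lambda q:np.r_[S.proj(g2w((.057*np.sin(q[1]),q[0]-.08,.095+.057*np.cos(q[1]))))[0]-tip],[.015,.6])
        print('red',st[4],'c',c0.round(1),'tip',tip.round(1),'base',base.round(1),'-> shaft y %.4f ang %.3f'%tuple(f.x),'res',np.round(f.fun,1))
def wheel(a):
    pass
E
python3 - <<'E'
from h import *
for i in ('0','4','7'): 
    nm='scene0' if i=='0' else 's'+i
    print(i);arm(cv2.imread(f'pics/{nm}.png')[:,:,::-1])
E
```

```text
0
red 33 c [451.2 239. ] tip [454.9 239.4] base [447.9 238.7] -> shaft y 0.0580 ang 0.741 res [-11.1  25.5]
red 42 c [467.7 285.4] tip [471.8 277.4] base [463.9 293. ] -> shaft y -0.0073 ang 0.587 res [-0.  0.]
4
red 41 c [463.7 284.5] tip [468.1 276.1] base [459.9 291.9] -> shaft y -0.0001 ang 0.538 res [-0.  0.]
7
red 44 c [452.1 239.8] tip [456.  239.8] base [448.  239.8] -> shaft y 0.0554 ang 0.741 res [-11.1  25.5]
red 42 c [463.8 284.4] tip [468.1 276. ] base [459.9 291.9] -> shaft y 0.0001 ang 0.539 res [-0.  0.]
```

```bash
python3 - <<'E'
from h import *
for nm in('top0','t4'):
    b=cv2.imread(f'pics/{nm}.png')[:,:,::-1]
    r=b[165:215,440:470].astype(int); print(nm)
    for v in range(8,32): print(v+165,' '.join('%3d'%(x[0]-x[1]) for x in r[v,8:22]))
E
```

```text
top0
173   4   5   3   3   4   4   4   4   5   3   4   4   5   4
174   3   3   4   3   3   4   4   4   4   4   5   4   5   5
175   5   5   5   4   4   5   4   5   5   5   4   4   4   4
176   5   3   3   4   4   4   4   3   3   4   4   3   3   4
177   4   4   3   4   4   5   4   4   3   4   4   4   3   4
178   4   4   5   4   4  13  13   5   4   4   4   4   4   4
179   4   4   4   4   5  43  72  29   6   3   3   4   4   4
180   4   5   3   5   9  64  96  76  13   5   3   3   4   3
181   4   5   5   5  14  61  90  75  14   5   4   4   3   4
182   4   5   5   4  14  64  93  67   9   5   4   4   5   4
183   4   4   4   4  14  72  95  56   7   4   5   5   5   5
184   5   5   5   4  18  76  96  42   4   4   5   4   5   5
185   4   5   4   3  21  80  99  43   3   4   4   4   4   4
186   4   3   4   4  20  82  97  43   4   5   3   3   5   4
187   3   4   4   4  13  84 100  43   4   5   5   3   4   5
188   3   3   4   5  10  61  98  43   4   5   5   4   5   4
189   3   3   4   5   7  29  79  43   4   5   4   4   4   4
190   2   3   5   5   5  12  46  36   4   4   4   4   3   3
191   3   3   4
[... 1087 characters left out ...]
  52   5   5   4   3  -4  -8  -9  -8  -8
186   4  18  86 102  52   3   4   3  -1  -7  -7  -9  -8  -7
187   4  16  85 104  52   4   5   5  -1  -7  -6  -7  -6  -7
188   4  12  68 102  57   4   3   4  -2  -6  -7  -6  -6  -8
189   5   7  33  81  51   4   4   1  -7  -6  -7  -7  -7 -12
190   5   5  16  49  32   4   3  -2  -7  -7  -7  -7 -11 -15
191   5   5   8  23  31   3  -2  -7  -7  -8  -7  -8 -16 -16
192   5   5   4  13  28   1  -8  -7  -7  -7  -8 -12 -14 -15
193   5   6   5   8  16  -3  -8  -6  -7  -7 -12 -15 -16 -15
194   5   5   4   4  -1  -8  -7  -7  -7  -8 -15 -16 -17 -16
195   3   5   5   3  -5  -7  -8  -7  -7 -12 -15 -16 -15 -16
196   4   4   4  -1  -7  -7  -8  -7 -11 -15 -16 -16 -16 -16
```

```bash
python3 - <<'E'
from h import *
a=cv2.imread('pics/s7.png')[:,:,::-1]; b=cv2.imread('pics/t7.png')[:,:,::-1]
crop(a,440,260,50,60,9,'arm7');crop(cv2.imread('pics/top0.png')[:,:,::-1],430,165,50,60,9,'armt')
cv2.imwrite('pics/armx.png',np.hstack([cv2.imread('pics/arm7.png'),cv2.imread('pics/armt.png')])[:,:800])
E
```

```text
(no output)
```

View pics/armx.png

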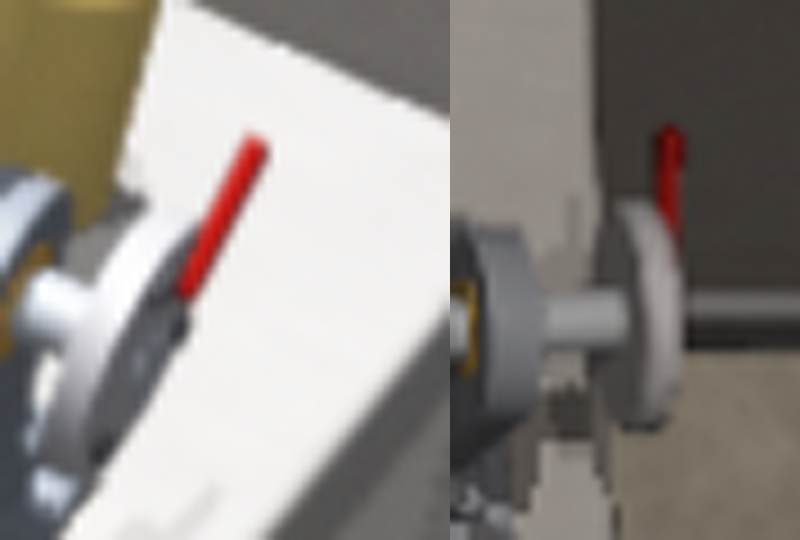

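Call:
apply_moves --plan "0 0 0.12 0 0 0 0; 0 0 0.12 0 0 0 0; 0 0 0.12 0 0 0 0; 0 0 0.12 0 0 0 0; 0 0 0.1 0 0 0 0"

```text
time_s: 9.2
eef_pos: [0.6344, -0.0975, 0.1484]
eef_rot: [0.49, -0.489, -0.51, 0.511]
wrist_force: [1.0, -0.6, 2.3]
opening: 0.001
```

```bash
python3 - <<'E'
from h import *
p,R=state();a,b=see('8');arm(a)
crop(a,350,180,150,150,4,'w8')
E
```

```text
t 9.20 p [ 0.6344 -0.0975  0.1484] gh [0.0118 0.1125 0.1484] F [ 1.  -0.6  2.3] op 0.00 q6 -1.95
knob gh (scene,z.115) [-0.0812  0.0197  0.115 ] 125
red 42 c [452.1 239.7] tip [456.  239.7] base [448.  239.6] -> shaft y 0.0555 ang 0.741 res [-11.2  25.6]
red 42 c [463.8 284.4] tip [468.1 276. ] base [459.9 291.9] -> shaft y 0.0001 ang 0.539 res [-0.  0.]
```

View pics/w8.png

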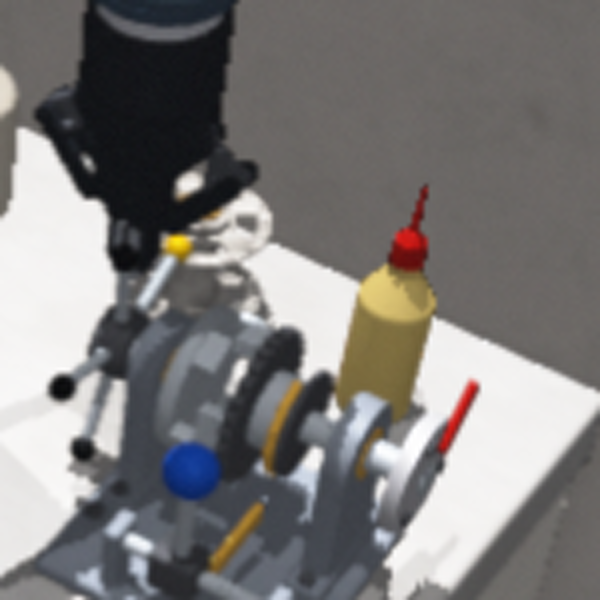

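Call:
apply_moves --plan "0 0 0.06 0 0 0 0; 0 0 0.06 0 0 0 0; 0 0 0.06 0 0 0 0; 0 0 0.04 0 0 0 0; 0 0 0 0 0 0 0"

```text
time_s: 9.8
eef_pos: [0.624, -0.0979, 0.1487]
eef_rot: [0.489, -0.489, -0.51, 0.511]
wrist_force: [-1.4, 0.3, -0.6]
opening: -0.001
```

```bash
python3 - <<'E'
from h import *
p,R=state();a,b=see('9');arm(a)
E
```

```text
t 9.80 p [ 0.624  -0.0979  0.1487] gh [0.0013 0.1125 0.1487] F [-1.4  0.3 -0.6] op -0.00 q6 -1.96
knob gh (scene,z.115) [-0.0816  0.0202  0.115 ] 125
red 45 c [452.1 239.4] tip [448.1 240.4] base [455.8 238.4] -> shaft y 0.0704 ang 0.741 res [-9.6 22.1]
red 44 c [457.6 281.5] tip [461.8 273.4] base [453.8 288.9] -> shaft y 0.0135 ang 0.521 res [-0.  0.]
```

Call:
apply_moves --plan "0 0 0.08 0 0 0 0; 0 0 0.08 0 0 0 0; 0 0 0.08 0 0 0 0; 0 0 0.08 0 0 0 0; 0 0 0.08 0 0 0 0"

```text
time_s: 10.4
eef_pos: [0.6045, -0.0989, 0.1492]
eef_rot: [-0.489, 0.49, 0.511, -0.51]
wrist_force: [3.6, 0.2, 0.3]
opening: 0.003
```

```bash
python3 - <<'E'
from h import *
p,R=state();a,b=see('10');arm(a)
crop(a,350,180,150,150,4,'w10')
E
```

```text
t 10.40 p [ 0.6045 -0.0989  0.1492] gh [-0.0182  0.1124  0.1492] F [3.6 0.1 0.3] op 0.00 q6 -1.97
knob gh (scene,z.115) [-0.0812  0.0189  0.115 ] 112
red 43 c [452.2 239.7] tip [456.2 240.1] base [448.1 239.4] -> shaft y 0.0548 ang 0.741 res [-11.   25.3]
red 44 c [457.  281.2] tip [460.9 273. ] base [453.5 288.8] -> shaft y 0.0157 ang 0.532 res [-0.  0.]
```

View pics/w10.png

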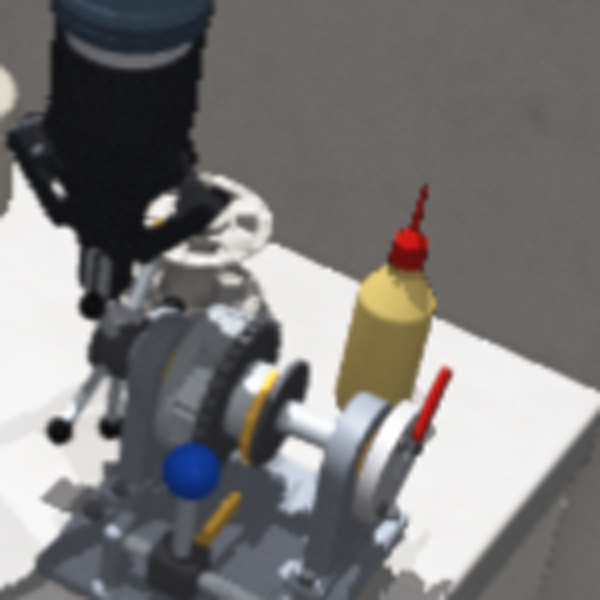

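Call:
apply_moves --plan "0 0 -0.1 0 0 0 0; 0 -0.8 0 0 0 0 0; 0 -0.4 -0.3 0 0 0 0; 0 0 -0.8 0 0 0 0; 0 0 -0.65 0 0 0 0"

```text
time_s: 11.0
eef_pos: [0.6984, -0.0951, 0.2102]
eef_rot: [-0.489, 0.49, 0.511, -0.51]
wrist_force: [1.1, -0.7, 1.0]
opening: 0.002
```

```bash
python3 - <<'E'
from h import *
p,R=state();a,b=see('11');arm(a)
plan(p,R,g2w([.074,.110,.147]),Rt(1),2)
crop(a,350,180,150,150,4,'w11')
E
```

```text
t 11.00 p [ 0.6984 -0.0951  0.2102] gh [0.0758 0.1121 0.2102] F [ 1.1 -0.7  1. ] op 0.00 q6 -1.92
knob gh (scene,z.115) [-0.0812  0.019   0.115 ] 110
red 42 c [452.1 239.7] tip [456.  239.7] base [448.  239.6] -> shaft y 0.0555 ang 0.741 res [-11.2  25.6]
red 43 c [457.1 281.1] tip [460.9 273. ] base [453.4 288.7] -> shaft y 0.0157 ang 0.532 res [-0.  0.]
[-0.021  0.632  0.019  0.005 -0.002 -0.004]
[-0.021  0.632  0.018  0.005 -0.002 -0.004]
```

View pics/w11.png

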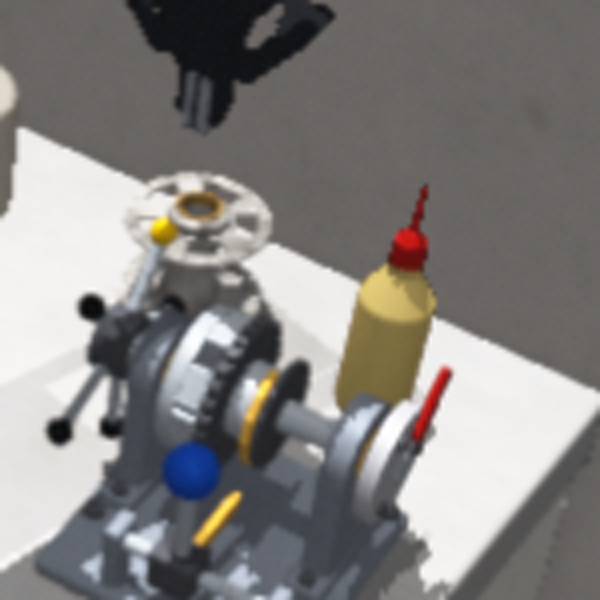

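Call:
apply_moves --plan "0 0.45 0 0 0 0 0; 0 0.45 0 0 0 0 0; 0 0.35 0 0 0 0 0; 0 0 0.1 0 0 0 0; 0 0 0.1 0 0 0 0"

```text
time_s: 11.6
eef_pos: [0.6861, -0.0953, 0.1461]
eef_rot: [0.49, -0.489, -0.51, 0.511]
wrist_force: [-0.4, -0.7, 0.6]
opening: -0.001
```

Call:
apply_moves --plan "0 0 0.1 0 0 0 0; 0 0 0.1 0 0 0 0; 0 0 0.1 0 0 0 0; 0 0 0.1 0 0 0 0; 0 0 0.1 0 0 0 0"

```text
time_s: 12.1
eef_pos: [0.665, -0.0974, 0.1506]
eef_rot: [-0.486, 0.492, 0.512, -0.509]
wrist_force: [4.9, -0.6, 4.0]
opening: -0.004
```

```bash
python3 - <<'E'
from h import *
p,R=state();a,b=see('12');arm(a)
crop(a,350,180,150,150,4,'w12')
E
```

```text
t 12.10 p [ 0.665  -0.0974  0.1506] gh [0.0423 0.1113 0.1506] F [ 4.9 -0.8  4. ] op -0.00 q6 -1.94
knob gh (scene,z.115) [-0.0814  0.0188  0.115 ] 115
red 45 c [452.  239.5] tip [447.7 240.4] base [456.  238.8] -> shaft y 0.0712 ang 0.741 res [-9.6 22. ]
red 37 c [456.3 280.4] tip [459.6 272.8] base [452.6 288.8] -> shaft y 0.0175 ang 0.471 res [0. 0.]
```

View pics/w12.png

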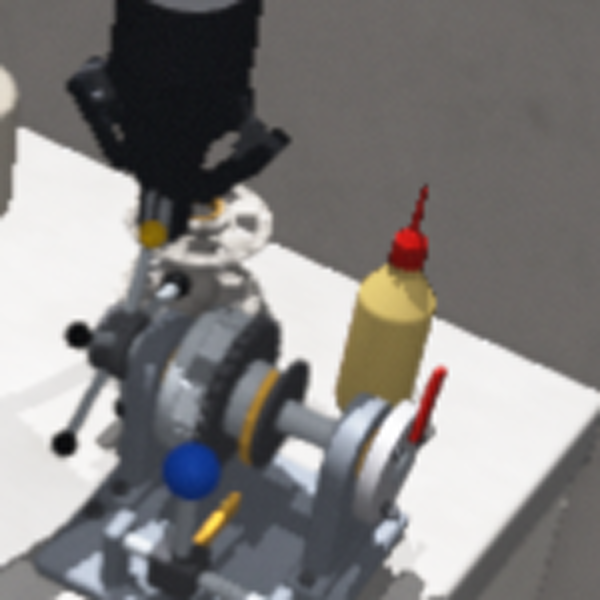

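```bash
python3 - <<'E'
from h import *
for y in (-.058,-.062,-.066):
    for a in(1,.8,.6,.4,.2,0,-.2): print(y,a,S.proj([g2w((.057*np.sin(a),y,.095+.057*np.cos(a)))]).round(1)[0],T.proj([g2w((.057*np.sin(a),y,.095+.057*np.cos(a)))]).round(1)[0])
p,R=state();print(Cam)
E
```

```text
-0.058 1 [460.6 273.1] [444.8 179.9]
-0.058 0.8 [459.8 271.9] [445.9 181.7]
-0.058 0.6 [458.6 271.6] [446.9 184.2]
-0.058 0.4 [456.9 272.3] [447.8 187.4]
-0.058 0.2 [454.9 274. ] [448.6 191.3]
-0.058 0 [452.5 276.7] [449.1 195.6]
-0.058 -0.2 [449.9 280.2] [449.4 200. ]
-0.062 1 [462.4 273.9] [446.3 179.9]
-0.062 0.8 [461.6 272.7] [447.4 181.6]
-0.062 0.6 [460.4 272.4] [448.5 184.1]
-0.062 0.4 [458.7 273.1] [449.4 187.4]
-0.062 0.2 [456.7 274.8] [450.1 191.2]
-0.062 0 [454.3 277.5] [450.7 195.5]
-0.062 -0.2 [451.7 281. ] [451. 200.]
-0.066 1 [464.1 274.7] [447.9 179.8]
-0.066 0.8 [463.4 273.4] [449.  181.5]
-0.066 0.6 [462.2 273.2] [450.  184.1]
-0.066 0.4 [460.5 273.9] [450.9 187.3]
-0.066 0.2 [458.5 275.6] [451.7 191.2]
-0.066 0 [456.1 278.3] [452.2 195.4]
-0.066 -0.2 [453.6 281.8] [452.5 199.9]
t 12.20 p [ 0.6636 -0.0972  0.1495] gh [0.0409 0.1116 0.1495] F [ 4.  -0.5  3.1] op -0.00 q6 -1.94
<class 'h.Cam'>
```

Call:
apply_moves --plan "0 0 0.1 0 0 0 0; 0 0 0.1 0 0 0 0; 0 0 0.1 0 0 0 0; 0 0 0.1 0 0 0 0; 0 0 0 0 0 0 0"

```text
time_s: 12.7
eef_pos: [0.6406, -0.0971, 0.1457]
eef_rot: [0.49, -0.489, -0.51, 0.511]
wrist_force: [0.6, -0.3, 0.6]
opening: -0.002
```

```bash
python3 - <<'E'
from h import *
p,R=state();a,b=see('13');arm(a)
crop(a,350,180,150,150,4,'w13')
E
```

```text
t 12.70 p [ 0.6406 -0.0971  0.1457] gh [0.0179 0.1127 0.1457] F [ 0.6 -0.3  0.6] op -0.00 q6 -1.95
knob gh (scene,z.115) [-0.0814  0.0194  0.115 ] 120
red 47 c [452.1 239.5] tip [448.1 240.5] base [455.9 238.5] -> shaft y 0.0702 ang 0.741 res [-9.6 22. ]
```

View pics/w13.png

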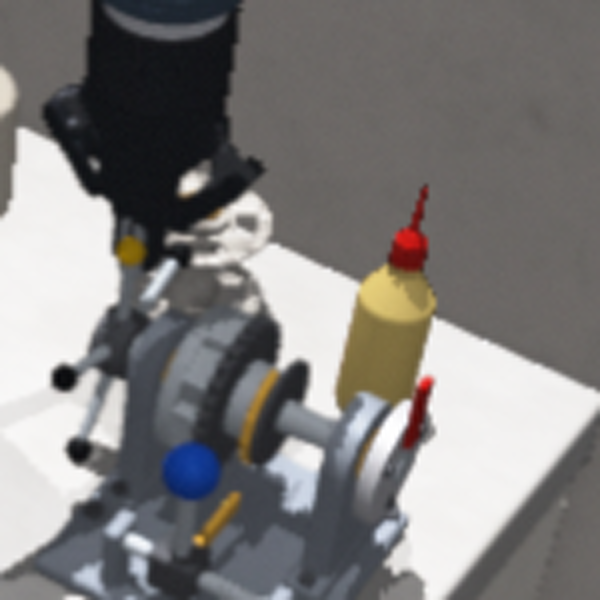

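Call:
apply_moves --plan "0 0 0.06 0 0 0 0; 0 0 0.06 0 0 0 0; 0 0 0 0 0 0 0; 0 0 -0.1 0 0 0 0; 0 -0.8 0 0 0 0 0"

```text
time_s: 13.3
eef_pos: [0.6372, -0.0961, 0.1799]
eef_rot: [0.493, -0.485, -0.509, 0.512]
wrist_force: [-0.0, -0.2, -0.3]
opening: -0.002
```

Call:
apply_moves --plan "0 -0.7 0 0 0 0 0; 0.9 0 0 0 0 0 0; 0.9 0 0 0 0 0 0; 0.9 0 0 0 0 0 0; 0.9 0 0 0 0 0 0"

```text
time_s: 13.8
eef_pos: [0.6329, 0.084, 0.2213]
eef_rot: [0.489, -0.489, -0.51, 0.511]
wrist_force: [-0.0, -1.2, 0.2]
opening: -0.002
```

```bash
python3 - <<'E'
from h import *
p,R=state();a,b=see('14')
crop(a,420,240,60,80,6,'x14');crop(b,400,170,70,80,6,'y14')
cv2.imwrite('pics/z14.png',np.hstack([cv2.imread('pics/x14.png'),cv2.imread('pics/y14.png')]))
E
```

```text
t 13.80 p [0.6329 0.084  0.2213] gh [0.018  0.2939 0.2213] F [-0.1 -1.2  0.2] op -0.00 q6 -1.67
knob gh (scene,z.115) [-0.0803  0.0199  0.115 ] 136
```

View pics/z14.png

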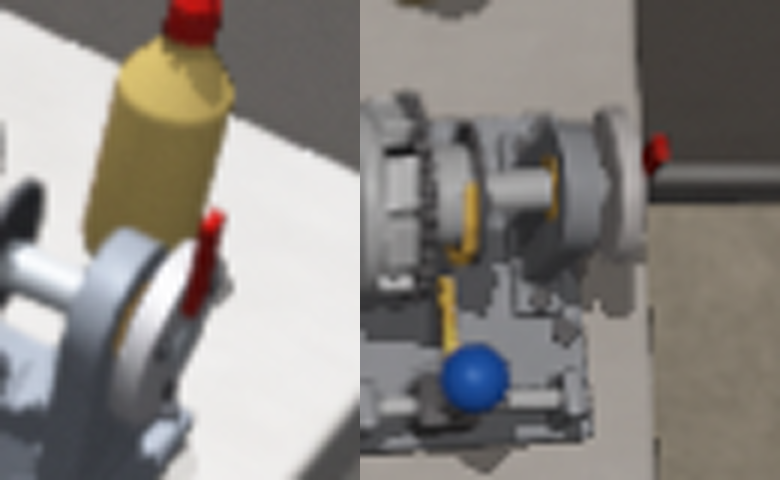

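View pics/c14.png

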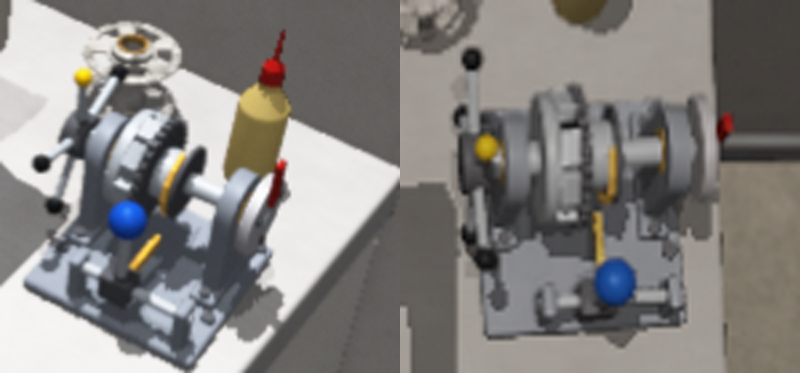

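```bash
cat > armfit.py <<'E'
from h import *
from scipy.optimize import differential_evolution, minimize
def red(im,x0,y0,x1,y1):
    r=im[y0:y1,x0:x1].astype(float); w=(r[:,:,0]-np.maximum(r[:,:,1],r[:,:,2]))/np.maximum(r[:,:,0],60); return np.clip((w-.15)/.45,0,1)
SS=8
def ren(cam,hulls,box):
    x0,y0,x1,y1=box; m=np.zeros(((y1-y0)*SS,(x1-x0)*SS),np.uint8)
    for pts,val in hulls:
        uv=cam.proj(pts); q=((uv-[x0,y0]+.5)*SS).astype(np.float32); h=cv2.convexHull(q).astype(np.int32); cv2.fillConvexPoly(m,h,val)
    return cv2.resize(m,(x1-x0,y1-y0),interpolation=cv2.INTER_AREA)/255.
def parts(ang,ya,th,dt,dx=0,dz=0):
    c,s=np.cos(ang),np.sin(ang); A=[]
    for r in(.0,.058):
        for w in(-.006,.006):
            for t in(-th/2,th/2): A.append(g2w((dx+r*s+w*c,ya+t,.095+dz+r*c-w*s)))
    D=[]
    for y in(ya+th/2,ya+th/2+dt):
        for f in np.linspace(0,2*np.pi,48): D.append(g2w((dx+.034*np.sin(f),y,.095+dz+.034*np.cos(f))))
    return np.array(A),np.array(D)
BS=(435,255,485,310);BT=(430,170,465,215)
def cost(q,rs,rt,ret=False):
    ang,ya,th,sx,sz,tx,ty=q; 
    e=0
    out=[]
    for cam,r,box,dx,dz in((S,rs,BS,sx,sz),(T,rt,BT,tx,0)):
        A,D=parts(ang,ya+(ty if cam is T else 0),th,.010,dx,dz)
        order=[(A,255),(D,0)] if cam is T else ORD(A,D)
        m=ren(cam,order,box); out.append(m); e+=((m-r)**2).sum()
    return out if ret else e+ (np.array([sx,sz,tx,ty])/.003).dot(np.array([sx,sz,tx,ty])/.003)*.5
cs=-S.R.T@S.t; ct=-T.R.T@T.t
def ORD(A,D): return [(D,0),(A,255)] if w2g(cs)[1]<-.06 else [(A,255),(D,0)]
def fit(a,b,verbose=True):
    rs=red(a,*BS); rt=red(b,*BT)
    f=differential_evolution(cost,[(-.6,1.3),(-.09,-.05),(.003,.010)]+[(-.004,.004)]*4,args=(rs,rt),seed=1,maxiter=60,popsize=12,polish=False)
    print('ang %.3f ya %.4f th %.4f'%tuple(f.x[:3]),'shifts mm',(f.x[3:]*1000).round(1),'cost %.2f'%f.fun,rs.sum().round(1),rt.sum().round(1))
    # angle profile
    for d in(-.15,-.08,.08,.15):
        g=minimize(lambda q:cost(np.r_[f.x[0]+d,q],rs,rt),f.x[1:],method='Nelder-Mead',options=dict(maxiter=400,initial_simplex=f.x[1:]+np.vstack([np.zeros(6),np.eye(6)*.0015]))); print('  %.3f: %.2f'%(f.x[0]+d,g.fun))
    return f.x,rs,rt
if __name__=='__main__':
    print('cams gh',w2g(cs).round(2),w2g(ct).round(2))
    ld=lambda n:cv2.imread(f'pics/{n}.png')[:,:,::-1]
    print('start');fit(ld('scene0'),ld('top0'))
    print('now');x,rs,rt=fit(ld('s14'),ld('t14'))
    o=cost(x,rs,rt,True); V=[np.hstack([r,m]) for r,m in zip((rs,rt),o)]
    V=[cv2.resize(v,None,fx=4,fy=4,interpolation=0) for v in V]; h=max(v.shape[0] for v in V)
    cv2.imwrite('pics/fit14.png',np.hstack([np.pad(v,((0,h-v.shape[0]),(0,10))) for v in V])*255)
E
time python3 armfit.py
```

```text
cams gh [-0.86 -0.33  0.96] [-0.27  0.27  1.31]
start
ang 0.971 ya -0.0830 th 0.0030 shifts mm [ 0.7  0.5 -0.5  0.6] cost 23.23 59.8 36.4
  0.821: 25.59
  0.891: 24.02
  1.051: 23.97
  1.121: 25.27
now
ang 0.008 ya -0.0616 th 0.0031 shifts mm [3.6 3.3 3.9 1.3] cost 21.02 58.1 26.0
  -0.142: 26.61
  -0.072: 22.23
  0.088: 21.83
  0.158: 28.64[ WARN:0@53.116] global loadsave.cpp:1063 imwrite_ Unsupported depth image for selected encoder is fallbacked to CV_8U.

real	0m54.113s
user	0m53.090s
sys	0m0.417s
```

View pics/fit14.png

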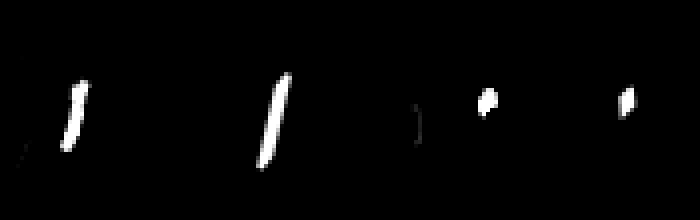

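```bash
cat > jf.py <<'E'
import armfit as af
from armfit import *
def parts(ang,ya,th,dt,r0,w0,dx,dz):
    c,s=np.cos(ang),np.sin(ang); A=[]
    for r in(r0,.058):
        for w in(-w0,w0):
            for t in(-th/2,th/2): A.append(g2w((dx+r*s+w*c,ya+t,.095+dz+r*c-w*s)))
    D=[]
    for y in(ya+th/2,ya+th/2+dt):
        for f in np.linspace(0,2*np.pi,32): D.append(g2w((dx+.034*np.sin(f),y,.095+dz+.034*np.cos(f))))
    return np.array(A),np.array(D)
def one(ang,ya,th,r0,w0,sx,sz,tx,ty,rs,rt):
    A,D=parts(ang,ya,th,.01,r0,w0,sx,sz); e=((ren(S,[(A,255)],BS)-rs)**2).sum()
    A,D=parts(ang,ya+ty,th,.01,r0,w0,tx,0); e+=((ren(T,[(A,255),(D,0)],BT)-rt)**2).sum(); return e
def jfit(pairs,seed=1):
    n=len(pairs); R=[(red(a,*BS),red(b,*BT)) for a,b in pairs]
    def cost(q):
        th,r0,sx,sz,tx,ty=q[:6]; e=.5*((q[2:6]/.002)**2).sum()
        for i,(rs,rt) in enumerate(R): e+=one(q[6+2*i],q[7+2*i],th,r0,.006,sx,sz,tx,ty,rs,rt)
        return e
    b=[(.003,.010),(.0,.035)]+[(-.004,.004)]*4
    for i in range(n): b+=[(-.5,1.3),(-.09,-.055)]
    f=differential_evolution(cost,b,seed=seed,maxiter=120,popsize=8,polish=False)
    print('th,r0,shifts mm',(f.x[:6]*1000).round(1),'ang/y',f.x[6:].round(4),'cost %.2f'%f.fun); return f.x
if __name__=='__main__':
    ld=lambda n:cv2.imread(f'pics/{n}.png')[:,:,::-1]
    jfit([(ld('scene0'),ld('top0')),(ld('s14'),ld('t14'))])
E
time python3 jf.py
```

```text
th,r0,shifts mm [ 3.6 18.8  0.5 -0.3  1.6  1.5] ang/y [ 0.9246 -0.0832  0.0554 -0.0619] cost 10.22
real	0m50.433s
user	0m50.387s
sys	0m0.379s
```

```bash
cat > wh.py <<'E'
from h import *
def yel(im,x0,y0,x1,y1):
    a=im[y0:y1,x0:x1].astype(int); m=((a[:,:,0]>140)&(a[:,:,1]>110)&(a[:,:,2]<80)).astype(np.uint8)
    n,l,s,c=cv2.connectedComponentsWithStats(m); return [((c[i]+[x0,y0]).round(1),s[i,4]) for i in range(1,n) if s[i,4]>4]
def wang(a,b):
    s=yel(a,360,215,405,265); t=yel(b,365,175,395,225); print(s,t)
    if s and t:
        x,r=tri(s[0][0],t[0][0]); g=w2g(x); print('yellow gh',g.round(4),r.round(4),'ang',round(np.arctan2(g[0],g[2]-.095),3),'rad',round(np.hypot(g[0],g[2]-.095),4))
if __name__=='__main__':
    import sys; n=sys.argv[1]; ld=lambda n:cv2.imread(f'pics/{n}.png')[:,:,::-1]; wang(ld('s'+n),ld('t'+n))
E
python3 wh.py 14
```

```text
[(array([380.7, 243.3]), np.int32(24))] [(array([383.3, 200. ]), np.int32(24))]
yellow gh [-0.0058  0.1094  0.161 ] 0.0008 ang -0.087 rad 0.0663
```

Call:
apply_moves --plan "-0.9 0 -0.2 0 0 0 0; -0.9 0 -0.1 0 0 0 0; -0.9 0 -0.1 0 0 0 0; -0.9 0 0 0 0 0 0; 0 0 0 0 0 0 0"

```text
time_s: 14.4
eef_pos: [0.6607, -0.1035, 0.2209]
eef_rot: [0.49, -0.491, -0.508, 0.51]
wrist_force: [-0.0, 0.1, -0.5]
opening: -0.001
```

```bash
python3 - <<'E'
from h import *
p,R=state()
plan(p,R,g2w([.034,.111,.147]),Rt(1),2)
E
```

```text
t 14.40 p [ 0.6607 -0.1035  0.2209] gh [0.0378 0.1054 0.2209] F [-0.   0.1 -0.5] op -0.00 q6 -1.94
[ 0.057  0.739  0.037 -0.003 -0.027 -0.01 ]
[ 0.057  0.739  0.037 -0.003 -0.027 -0.01 ]
```

Call:
apply_moves --plan "0.1 0.5 0 0 0 0 0; 0 0.5 0 0 0 0 0; 0 0.48 0 0 0 0 0; 0 0 0.1 0 0 0 0; 0 0 0.1 0 0 0 0"

```text
time_s: 14.9
eef_pos: [0.6501, -0.0919, 0.1471]
eef_rot: [0.49, -0.489, -0.51, 0.511]
wrist_force: [0.3, 0.2, 0.9]
opening: -0.002
```

Call:
apply_moves --plan "0 0 0.1 0 0 0 0; 0 0 0.08 0 0 0 0; 0 0 0.04 0 0 0 0; 0 0 0 0 0 0 0; 0 0 0 0 0 0 0"

```text
time_s: 15.4
eef_pos: [0.6399, -0.0925, 0.1478]
eef_rot: [-0.489, 0.489, 0.511, -0.51]
wrist_force: [0.1, 0.6, 0.5]
opening: 0.001
```

```bash
python3 - <<'E'
from h import *
p,R=state()
E
```

```text
t 15.40 p [ 0.6399 -0.0925  0.1478] gh [0.0175 0.1173 0.1478] F [0.2 0.6 0.5] op 0.00 q6 -1.94
```

Call:
apply_moves --plan "-0.06 0 0.06 0 0 0 0; 0 0 0.05 0 0 0 0; 0 0 0.03 0 0 0 0; 0 0 0.02 0 0 0 0; 0 0 0 0 0 0 0"

```text
time_s: 15.9
eef_pos: [0.6319, -0.096, 0.1474]
eef_rot: [-0.489, 0.489, 0.511, -0.511]
wrist_force: [1.7, -2.4, 0.1]
opening: -0.001
```

```bash
python3 - <<'E'
from h import *
p,R=state();a,b=see('15')
def fl(n,m):
    A=cv2.imread(f'pics/s{n}.png')[255:310,435:485].astype(int);B=cv2.imread(f'pics/s{m}.png')[255:310,435:485].astype(int);return np.abs(A-B).sum()
print(fl(14,15),fl(14,13))
E
```

```text
t 15.90 p [ 0.6319 -0.096   0.1474] gh [0.0093 0.1141 0.1474] F [ 1.6 -2.5  0.1] op -0.00 q6 -1.95
knob gh (scene,z.115) [-0.0814  0.0196  0.115 ] 121
66398 74555
```

Call:
apply_moves --plan "0 0 -0.15 0 0 0 0; 0 -0.8 0 0 0 0 0; 0 -0.7 0 0 0 0 0; 0.9 0 0 0 0 0 0; 0.9 0 0 0 0 0 0"

```text
time_s: 16.5
eef_pos: [0.6364, -0.0055, 0.224]
eef_rot: [-0.489, 0.491, 0.51, -0.509]
wrist_force: [0.2, 0.6, 0.3]
opening: -0.001
```

Call:
apply_moves --plan "0.9 0 0 0 0 0 0; 0.9 0 0 0 0 0 0; 0.9 0 0 0 0 0 0; 0 0 0 0 0 0 0; 0 0 0 0 0 0 0"

```text
time_s: 17.0
eef_pos: [0.6294, 0.1308, 0.222]
eef_rot: [0.489, -0.488, -0.511, 0.512]
wrist_force: [-0.2, -0.2, 0.0]
opening: -0.005
```

```bash
python3 - <<'E'
from h import *
p,R=state();see('16')
from wh import *
ld=lambda n:cv2.imread(f'pics/{n}.png')[:,:,::-1]
wang(ld('s16'),ld('t16'))
import jf
jf.jfit([(ld('scene0'),ld('top0')),(ld('s16'),ld('t16'))])
jf.jfit([(ld('s14'),ld('t14')),(ld('s16'),ld('t16'))])
E
```

```text
t 17.00 p [0.6294 0.1308 0.222 ] gh [0.0165 0.3408 0.222 ] F [-0.3 -0.2  0. ] op -0.01 q6 -1.60
knob gh (scene,z.115) [-0.0803  0.0199  0.115 ] 136
[(array([380.1, 244.3]), np.int32(23))] [(array([383.4, 201. ]), np.int32(25))]
yellow gh [-0.0081  0.1092  0.1599] 0.0007 ang -0.125 rad 0.0654
th,r0,shifts mm [ 3.7 18.3  0.3  0.1  1.3  1.4] ang/y [ 0.9364 -0.0831  0.0283 -0.0621] cost 10.47
th,r0,shifts mm [ 3.3 17.9  1.   0.8  3.2  1.6] ang/y [ 0.0231 -0.0622 -0.0222 -0.0623] cost 14.77
```

View pics/c16.png

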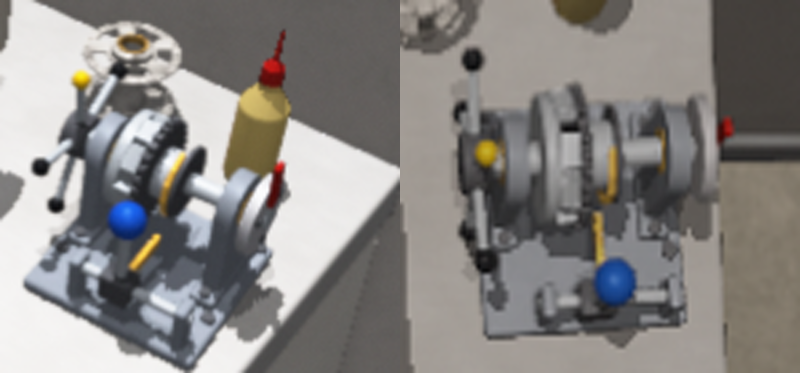

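```bash
python3 - <<'E'
from h import *
print(ctrl.hand_in()); state()
E
```

```text
the job is handed in; nothing more can be done
None
the job is handed in; nothing more can be done
```

The gear head is in gear, the red arm points straight up to within about 0.03 rad, and I handed the job in at about 17 s with the gripper clear of everything.

1. **Knob:** I pushed the blue knob 26 mm towards the handwheel with closed fingers, until the force rose to about 13 N at the end stop. The camera confirmed the travel. That force was above the 9 N spring figure, but I backed off as soon as the stop was reached.
2. **Mesh:** The handwheel needed about 1 rad of gentle turning in one direction, not rocking back and forth, before the collar jumped into mesh. The disc moved about 21 to 22 mm in total, where full mesh is 22 mm. The picture shows the collar against the drum.
3. **Index arm:** I turned the drive with the upper spokes only, then made one small correction and backed off.

**Last checks:**
- Two fits of the arm from the camera pictures gave its angle as +0.03 and −0.02 rad.
- The handwheel angle of −0.125 rad, less the 0.12 rad play, gives about 0.
- A single-camera estimate I tried earlier disagreed (about 0.5 rad where the arm was near 0.9). It was poorly conditioned from that viewpoint, so I dropped it.
- I saw no sign that the other things on the worktop were disturbed, but I did not measure each one.

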